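Unlock the salt hopper and hold its sprung gate half open

TASK

The bath-salt hopper is about to be filled: pull the red travel lock straight up off the guide rail against its spring catch and lay it in the yellow tray (put down, not dropped). Then draw the sprung gate out by its black grip to half travel, pointer over the green band, never running it wide open on the way, and finish while still holding it there so that the salt can run slowly into the bowl. Leave the bowl and everything else on the table where it is.

Things in the scene. Friction and masses are not known exactly. Their poses are not given: they have to be found in the camera images.
- dispenser: Fixed hopper stand. Origin under its white base board (220 x 355 mm), on the hopper's axis; z up. Clear hopper, 151 mm wide, top 314 mm high, on a grey gate housing between two posts. An aluminium rail (23 mm wide, top 140 mm high) runs from the housing along the stand's -y, y = -118 to -225 mm, to a dark end stop 156 mm high. Gate carriage and lock ride on the rail.
- lock_tab (a point): Red travel lock, a loose saddle on the rail between gate carriage and end stop; it blocks the gate. Point: centre of its upright pull tab, 18 mm thick (x), 40 long (y, along the rail), 44 high. Saddle below: 41 x 54 mm, underside 50 mm below the point; it stands on that. Axes as the stand's. Held by sprung balls: pops free within 10 mm of straight lift, pull 10 to 15 N; clear of the rail 25 mm up.
- lock: the same red travel lock, about 60 g, 72 mm high; origin at the centre of its underside, z up when it stands upright
- rail_seat (a point): Centre of the lock's place, on top of the rail (140 mm above the table); does not move with the lock. The point lock_tab is 30 mm above it while the lock is on. Axes of the stand.
- gate (a joint): Travel of the sliding gate in m: 0 shut, 0.030 half open, 0.060 wide open (at the end stop). It opens along the stand's -y. A spring pulls it shut: about 4.5 N when shut, 10 N at half, 15 N wide open; it snaps back shut when let go.
- gate_grip (a point): Centre of the gate's black upright grip: 20 mm thick (stand's x), 24 long (stand's y, the slide direction), 44 high, on a dark carriage whose top is 22 mm below the point. Moves with the gate; when shut it is 150 mm from the hopper's axis and 172 mm above the table. A red pointer on the carriage, in line with the grip's middle, shows the travel on the scale.
- scale_half (a point): Middle of the green half-travel band (12 mm wide) on the white scale strip beside the rail, on its +x side, 123 mm above the table, 180 mm from the hopper's axis along the stand's -y. Black marks 30 mm to either side of it: gate shut (towards the hopper) and wide open.
- tray_in (a point): Centre of the inner floor of the yellow tray (fixed): outside 180 (its x) x 240 mm (its y), walls 5 mm thick, 30 mm high; floor 5 mm above the table. A white plastic scoop lies in its +x half, along y; the -x half is free.
- bowl_mid (a point): White bowl, 144 mm wide, 58 mm high, standing on the base board under the spout; point on its axis half-way up.
- scoop: white plastic scoop spoon, 130 mm, lying in the tray's +x half; origin near its middle
- tablespoon: steel tablespoon, 200 mm, lying on the table; origin near its middle
- talc: large white bottle, 88 mm wide, 210 mm high, standing; origin at its foot
- scent: small green glass bottle with a pink cap, 48 mm wide, 105 mm high, standing; origin at its foot
- dye: amber glass jar with a black lid, 60 mm wide, 80 mm high, standing; origin at its foot
Mind the look-alikes: they are no part of the job. Of the things like the part that bears bowl_mid, leave any that is pink or purple; of the rest the larger one is meant.

How it is judged:
On the way, in this order (a step that is already met when the one before it is completed fails the run):
1. the lock is lifted off the rail in the gripper (z of lock_tab in the frame of rail_seat above 0.06 m and contact force between the fingers and lock above 0.5 N and value of joint gate below 0.01 m), for 0.1 s.
2. the lock lies in the yellow tray, let go and still, the gate still shut (x of lock_tab in the frame of tray_in between -0.08 and 0.08 m and y of lock_tab in the frame of tray_in between -0.11 and 0.11 m and z of lock_tab in the frame of tray_in below 0.062 m and contact force between each of the fingers, the arm and lock below 0.05 N and linear speed of lock below 0.03 m/s and value of joint gate below 0.01 m), for 0.2 s.
At the end, for the whole second after the job is handed in: The robot holds the gate still at half travel (0.030 m, within 6 mm) by its own push or grip, against the spring; the lock rests in the yellow tray, let go; the bowl still stands under the spout (within 25 mm of its start) (value of joint gate between 0.024 and 0.036 m and velocity of joint gate between -0.01 and 0.01 m/s and contact force between any of the fingers, the arm and gate above 2 N and x of lock_tab in the frame of tray_in between -0.08 and 0.08 m and y of lock_tab in the frame of tray_in between -0.11 and 0.11 m and z of lock_tab in the frame of tray_in below 0.062 m and contact force between each of the fingers, the arm and lock below 0.05 N and linear speed of lock below 0.03 m/s and distance of bowl_mid from where it was at the start of the episode below 0.025 m and angle between bowl_mid's own z axis and vertical below 0.15 rad); the arm keeps its last pose, push and grip.
It fails at once if the gate is run nearly wide open (beyond 50 mm) (value of joint gate above 0.05 m).
It fails at once if the lock is let go in the air: away from the rail, its tab centre over 100 mm above the table, not held (contact force between each of the fingers, the arm and lock below 0.05 N and height (world z) of lock_tab above 0.1 m and distance between lock_tab and rail_seat above 0.07 m).
It fails at once if the bowl is pushed more than 25 mm or tipped (distance of bowl_mid from where it was at the start of the episode above 0.025 m or angle between bowl_mid's own z axis and vertical above 0.3 rad).
It fails at once if another thing on the table is pushed more than 30 mm or knocked over (distance of any of scoop, tablespoon, talc, scent, dye from where it was at the start of the episode above 0.03 m or angle between any of talc, scent, dye's own z axis and vertical above 0.4 rad).
It also fails if it takes over 51 s, if anything falls off the work surface, if the arm or the gripper's body presses on something with over 40 N, if the wrist force passes 120 N, or if a joint passes its speed limit or range.

ROBOT

A 6-joint arm with a two-finger parallel gripper is mounted at the origin on the work surface. World frame = base frame: x ahead of the robot, y to its left, z up, the work surface at z = 0. Lengths are in m, angles in rad, forces in N, time in s.
With the tool pointing down it reaches from about 0.375 to 0.9 m from the base axis. Payload 3.1 kg.
Tool frame: the origin (TCP) lies on the front face of the gripper's body, between the roots of the fingers; the fingertips stand 70 mm ahead of it and the grasp point (between the pads) lies 51 mm ahead of it; z points along the fingers, y is the line along which they close (so a half turn about z gives the same grasp; the last joint's range is limited). The gripper opens to 87 mm and grips with 3 to 60 N. Pads are 19 mm wide; open, the fingers measure 117 mm over their backs; the gripper's body (75 mm by 190 mm) begins 51 mm behind the grasp point.
Start: joints at [0.973, 0.527, 1.433, -0, 1.181, -0.178], TCP at [0.255, 0.571, 0.292] pointing down, gripper open.
Joint ranges: [-3.08, 3.08], [-0.75, 2.2], [0.22, 2.44], [-1.43, 4.57], [0, 2.65], [-2.85, 2.85]. Speed limits (rad/s): [2.79, 2.79, 3.14, 3.14, 3.14, 3.14].

INTERFACE

Orientations are given as a unit quaternion [x, y, z, w].
In Python, from rig import robot, cams, ticket gives the robot as it stands. The module is installed in compiled form; this text tells all that it offers.
- The arm moves only by the shell command python3 -m crank 'ROWS' [FORCE]. ROWS is JSON, a list of rows, each a list of 7 numbers: the shift along the tool's x, y, z in cm, then the turn, a rotation vector about the tool's x, y, z in rad, then the closure, from 0 (fully open) to 1 (shut). A call has 1 to 5 rows; each row shifts and turns the commanded pose from where the row before left it, along the tool's axes as they then stand; what a row does not reach is not made up. A row lasts 1/8 s, in which the tool goes at most 62.5 mm and 10.7 degrees, less where a joint would pass 70% of its speed; a pose out of reach is approached as far as the arm can. A call is refused whole if a number of a shift passes 6.25 or a number of a turn 0.188, either way. A call with a gripper value outside its range is refused whole. The fingers move at their own pace and stop on an object; FORCE is the grip in N (left out, the last holds). Time passes only in rows, so rows that do not move let the fingers close. It gives the time, the measured TCP pose, the force, the opening and the grip force at its end, in the units of the state.
- robot.get_obs(): the state, without advancing time (a new reading comes with each control period).
- cams.camera(name): name is "scene" or "top"; returns the picture (384x512x3 uint8, red, green, blue); there is no depth.
- cams.camera_info(name): a dict with "intrinsics" (3x3 intrinsics, pixels), "pose" (4x4, takes a point from camera to world coordinates). Camera axes: x right, y down, z forward; pixel columns grow to the right and rows downward; lengths in m; the calibration is good to about 2 mm. A picture is of the moment at which its call begins. camera_info takes no time and is no camera call.
- ticket.hand_in(): hands the job in; it is judged then, once.
The state is a dict: "time": time; "q": joint angles; "joint_velocities": joint speeds; "joint_torque": joint torques, N m; "position": TCP position; "tool_rot": TCP orientation; "ft_force": force on the tool from outside, world axes, zero at the start; "moment": the same for the moment, N m; "grip_width": finger opening in m; "grip_force": force on a finger pad.
Only numpy, scipy, OpenCV 4.12 (cv2) and the standard library are available. Lean on these libraries where they do the work, as an engineer would, in place of code of your own. Each camera call takes 0.05 s, during which the arm holds its last target. There are 200 camera calls.

## Working session

There is one attempt and no reset: what is moved stays moved. The work goes in short steps, Python scripts to look and compute and a shell command to move; the robot and the scene stay as the last step left them, time stands still between calls to the robot, and variables do not carry over. Pictures are saved under pics/ and viewed, at most 10 in all, crops included, and the job is handed in when it is done.

```bash
mkdir -p pics; python3 - <<'E'
from rig import robot,cams
import cv2,numpy as np
for n in("scene","top"):
    im=cams.camera(n); cv2.imwrite(f"pics/{n}0.png",cv2.resize(im[:,:,::-1],(800,600),interpolation=cv2.INTER_CUBIC)); cv2.imwrite(f"pics/raw_{n}.png",im[:,:,::-1])
    i=cams.camera_info(n); print(np.round(i["intrinsics"],1).tolist(),np.round(i["pose"],3).tolist())
o=robot.get_obs();print(o)
E
```

```text
[[377.2, 0.0, 255.1], [0.0, 377.2, 190.3], [0.0, 0.0, 1.0]] [[-0.839, 0.353, -0.414, 1.039], [0.544, 0.521, -0.658, 0.823], [-0.016, -0.778, -0.629, 0.857], [0.0, 0.0, 0.0, 1.0]]
[[373.8, 0.0, 251.8], [0.0, 373.8, 185.6], [0.0, 0.0, 1.0]] [[0.018, -0.989, 0.149, 0.469], [-1.0, -0.02, -0.011, 0.057], [0.014, -0.149, -0.989, 1.041], [0.0, 0.0, 0.0, 1.0]]
{'time': 0.1, 'q': array([ 9.72497704e-01,  5.28371012e-01,  1.43377284e+00,  5.94513952e-06,
        1.18137920e+00, -1.78485916e-01]), 'joint_velocities': array([-1.66354966e-03, -2.20397582e-03, -3.72023807e-03,  5.82258364e-04,
       -5.84636779e-05, -1.51713261e-03]), 'joint_torque': array([ 1.76165790e-04, -4.40982950e+01, -1.77150947e+01,  6.35251938e-02,
        5.34357189e-02, -5.97853705e-05]), 'position': array([0.25440979, 0.57030806, 0.29137112]), 'tool_rot': array([ 2.08369319e-01,  9.78049741e-01, -8.92266920e-04, -3.68065042e-04]), 'ft_force': array([-0.28392495, -0.531744  , -0.24544617]), 'moment': array([0.01387497, 0.03356447, 0.01978673]), 'grip_force': 0.0, 'grip_width': 0.08688642058931567}
```

View pics/scene0.png

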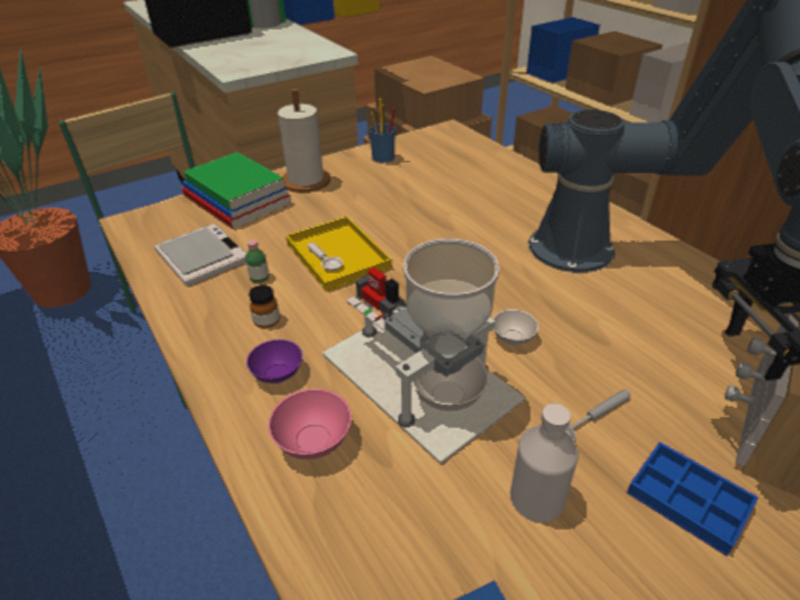

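View pics/top0.png

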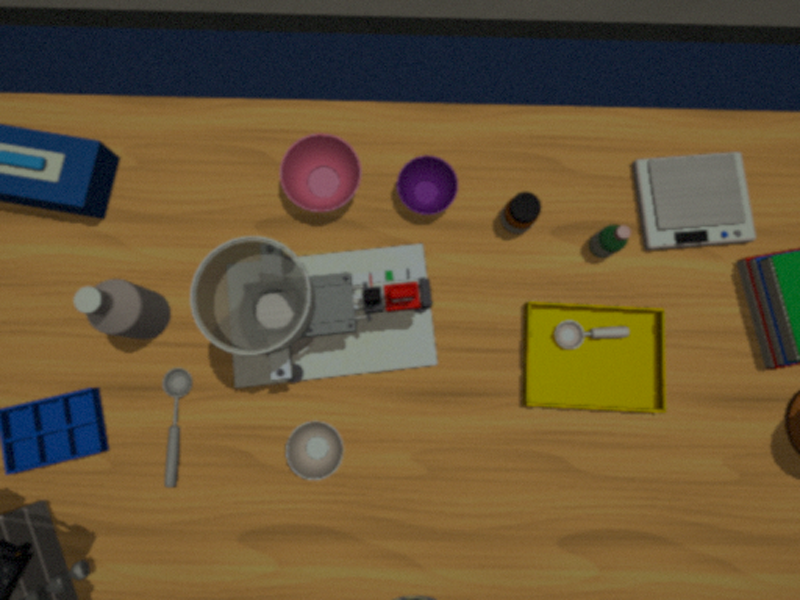

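The scene picture shows the lock (375,285) beside the black grip (392,292), the tray at (338,250) and the bowl under the hopper. In the top picture the lock is at (403,296), the grip at (373,298), the green band at (389,275), and the tray spans (525–665, 303–412). I'll measure these next.

```bash
cat > h.py <<'E'
import numpy as np,cv2
from rig import robot,cams
def ray(n,u,v):
    i=cams.camera_info(n);K=np.array(i["intrinsics"]);T=np.array(i["pose"])
    d=T[:3,:3]@np.linalg.solve(K,[u,v,1]);return T[:3,3],d
def onz(n,u,v,z):
    o,d=ray(n,u,v);return o+d*(z-o[2])/d[2]
def proj(n,p):
    i=cams.camera_info(n);K=np.array(i["intrinsics"]);T=np.array(i["pose"])
    c=K@(T[:3,:3].T@(np.array(p)-T[:3,3]));return c[:2]/c[2]
def mask(im,lo,hi): return cv2.inRange(cv2.cvtColor(im,cv2.COLOR_BGR2HSV),lo,hi)
def blobs(m,amin=8):
    n,l,s,c=cv2.connectedComponentsWithStats(m);return [(s[i].tolist(),c[i].round(1).tolist()) for i in range(1,n) if s[i][4]>=amin]
E
python3 - <<'E'
from h import *
im=cv2.imread("pics/raw_top.png");sc=cv2.imread("pics/raw_scene.png")
for n,a in(("top",im),("scene",sc)):
    m=mask(a,(0,150,90),(6,255,255))|mask(a,(174,150,90),(180,255,255))
    print(n,"red",[b for b in blobs(m)])
    print(n,"green",[b for b in blobs(mask(a,(50,120,60),(75,255,255)),4)])
y=mask(im,(22,150,80),(32,255,255));c=max(cv2.findContours(y,0,2)[0],key=cv2.contourArea)
r=cv2.minAreaRect(c);b=cv2.boxPoints(r);print("tray",r);P=[onz("top",*q,.03)for q in b];print(np.round(P,4),np.round(np.mean(P,0),4))
for k in range(4):print(np.linalg.norm(P[k]-P[k-1]))
w=cv2.resize(im[165:225,190:290],None,fx=8,fy=8,interpolation=cv2.INTER_CUBIC);cv2.imwrite("pics/c_top.png",cv2.convertScaleAbs(w,alpha=1.5))
w=cv2.resize(sc[160:235,215:315],None,fx=8,fy=8,interpolation=cv2.INTER_CUBIC);cv2.imwrite("pics/c_sc.png",w)
E
```

```text
top red [([246, 181, 23, 18, 270], [257.7, 188.6])]
top green [([494, 161, 18, 66, 629], [505.4, 184.2]), ([247, 174, 4, 5, 19], [248.6, 175.9])]
scene red [([117, 120, 33, 23, 88], [132.4, 130.9]), ([236, 171, 11, 14, 65], [240.8, 175.7]), ([231, 182, 16, 11, 79], [238.3, 187.5])]
scene green [([179, 0, 3, 14, 27], [180.0, 6.7]), ([118, 97, 63, 36, 1123], [146.9, 113.0]), ([234, 198, 3, 3, 5], [235.0, 199.0])]
tray ((381.02294921875, 228.0524444580078), (93.41570281982422, 68.11561584472656), 2.935673236846924)
[[ 0.4262 -0.1736  0.03  ]
 [ 0.6093 -0.1858  0.03  ]
 [ 0.6011 -0.4421  0.03  ]
 [ 0.418  -0.423   0.03  ]] [ 0.5137 -0.3061  0.03  ]
0.24954964347380942
0.18344346221334198
0.25643682762460224
0.18410127294257045
```

View pics/c_top.png

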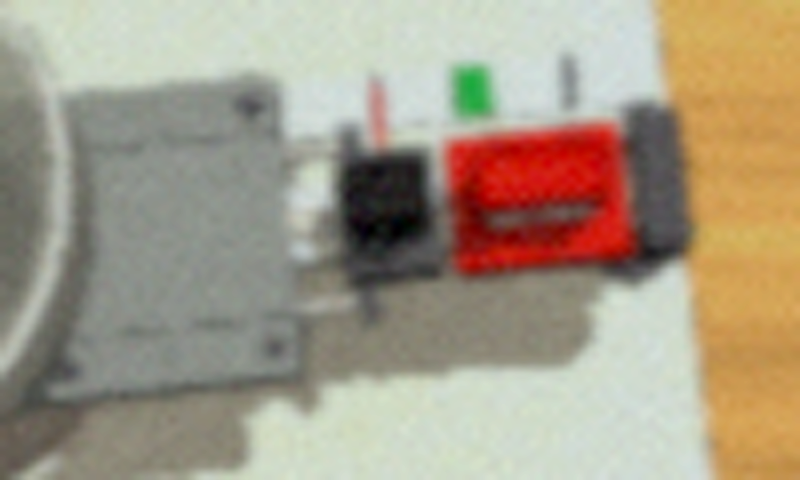

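View pics/c_sc.png

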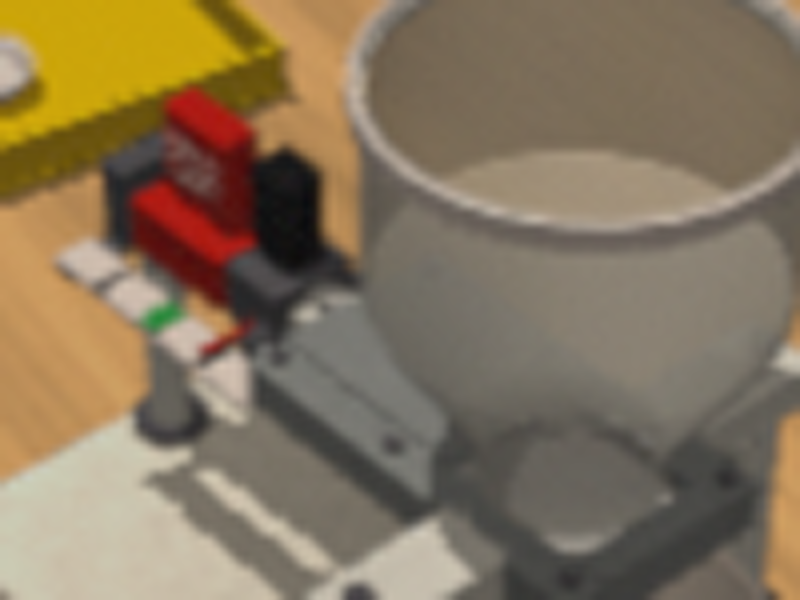

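The crops show the grip top at (382,190), the saddle over (445–635, 125–275), the green band at (472,90), the shut pointer at (376,110) and the wide-open mark at (569,82). The gate is shut and the lock is seated.

```bash
python3 - <<'E'
from h import *
im=cv2.imread("pics/raw_top.png")
t=lambda x,y,z:onz("top",190+x/8-.44,165+y/8-.44,z)
s=lambda x,y,z:onz("scene",215+x/8-.44,160+y/8-.44,z)
g,o=t(472,90,.123),t(569,82,.123);print("green",g,"open",o,np.linalg.norm(g-o), "green scene",s(162,317,.123))
d=(o-g)[:2];print("yaw",np.degrees(np.arctan2(d[0],-d[1])))
C=onz("top",436/1.5625,364/1.5625,.01);D=onz("top",234/1.5625,387/1.5625,.01);B=onz("top",423/1.5625,245/1.5625,.01)
print("board",B,C,D,np.linalg.norm(B-C), [np.degrees(np.arctan2(*( (a-b)[:2]*[1,-1]))) for a,b in((C,D),)],np.degrees(np.arctan2((C-B)[1],-(C-B)[0])))
print("hopper axis",onz("top",251/1.5625,296/1.5625,.314))
print("grip top",t(382,190,.194)," scene ",s(288,165,.194))
m=mask(im,(0,150,90),(6,255,255))|mask(im,(174,150,90),(180,255,255))
q=cv2.boxPoints(cv2.minAreaRect(cv2.findContours(m,0,2)[0][0]));P=np.array([onz("top",*v,.15) for v in q]);print("saddle",P,P.mean(0))
print("tab top scene",[s(*v,.192) for v in((185,92),(252,127),(168,105),(235,140))])
E
```

```text
green [0.63183906 0.05482301 0.123     ] open [0.63499381 0.02463387 0.123     ] 0.030353532766563596 green scene [0.62958017 0.05638437 0.123     ]
yaw 5.9657281342369215
board [ 0.70762085 -0.00688821  0.01      ] [ 0.4946772  -0.03195264  0.01      ] [0.44862189 0.3184866  0.01      ] 0.2144136756364904 [np.float64(7.486999324767799)] -6.713086250752163
hopper axis [0.56740093 0.22661516 0.314     ]
grip top [0.58971648 0.08011947 0.194     ]  scene  [0.58819033 0.08287203 0.194     ]
saddle [[ 0.50117507 -0.56467226  0.15      ]
 [ 0.50117507 -0.56467226  0.15      ]
 [ 0.50117507 -0.56467226  0.15      ]
 [ 0.50117507 -0.56467226  0.15      ]] [ 0.50117507 -0.56467226  0.15      ]
tab top scene [array([0.59466359, 0.02096657, 0.192     ]), array([0.58546586, 0.05371311, 0.192     ]), array([0.60413296, 0.02446544, 0.192     ]), array([0.59483719, 0.05697978, 0.192     ])]
```

```bash
python3 -m crank '[[0,0,-5,0,0,0,0],[0,0,-5,0,0,0,0],[0,0,-5,0,0,0,0],[-3.76,-2.49,0,0,0,0,0],[-3.76,-2.49,0,0,0,0,0]]' 30
python3 -m crank '[[-3.76,-2.49,0,0,0,0,0],[-3.76,-2.49,0,0,0,0,0],[-3.76,-2.49,0,0,0,0,0],[-3.76,-2.49,0,0,0,0,0],[-3.76,-2.49,0,0,0,0,0]]' >/dev/null
python3 -m crank '[[-3.76,-2.49,0,0,0,0,0],[-3.76,-2.49,0,0,0,0,0],[-3.76,-2.49,0,0,0,0,0],[-3.76,-2.49,0,0,0,0,0],[-3.76,-2.49,0,0,0,0,0]]'
python3 -m crank '[[-3.76,-2.49,0,0,0,0,0],[-3.76,-2.49,0,0,0,0,0],[0,0,0,0,0,0.172,0],[0,0,0,0,0,0.172,0],[0,0,0,0,0,0.172,0]]' >/dev/null
python3 -m crank '[[0,0,0,0,0,0.172,0],[0,0,0,0,0,0.172,0],[0,0,0,0,0,0.172,0],[0,0,0,0,0,0,0]]'
```

```text
time: 0.72
position: [0.3032, 0.4939, 0.4426]
tool_rot: [0.208, 0.978, 0.0, 0.0]
ft_force: [0.3, 0.1, -0.7]
grip_width: 0.0869
grip_force: 0.0
time: 1.98
position: [0.5453, 0.1127, 0.4418]
tool_rot: [0.208, 0.978, -0.0, -0.001]
ft_force: [-0.1, -0.0, 1.2]
grip_width: 0.087
grip_force: 0.0
time: 3.1
position: [0.5931, 0.0379, 0.4417]
tool_rot: [0.663, 0.749, -0.0, -0.001]
ft_force: [0.3, 0.0, -0.0]
grip_width: 0.087
grip_force: 0.0
```

```bash
python3 -m crank '[[-0.1,0.13,4,0,0,0,0],[0,0,4,0,0,0,0],[0,0,4,0,0,0,0],[0,0,4,0,0,0,0],[0,0,1.3,0,0,0,0]]'
python3 -m crank '[[0,0,0,0,0,0,0]]'
python3 - <<'E'
from h import *
im=cams.camera("scene")[:,:,::-1];cv2.imwrite("pics/n1.png",cv2.resize(im[115:235,190:330],None,fx=5,fy=5,interpolation=cv2.INTER_CUBIC))
E
```

```text
time: 3.72
position: [0.5932, 0.0372, 0.2665]
tool_rot: [0.663, 0.749, -0.002, -0.002]
ft_force: [-0.4, -0.2, 1.2]
grip_width: 0.0867
grip_force: 0.0
time: 3.85
position: [0.5947, 0.037, 0.2689]
tool_rot: [0.663, 0.748, -0.0, -0.001]
ft_force: [-0.2, 0.2, 0.3]
grip_width: 0.0868
grip_force: 0.0
```

View pics/n1.png

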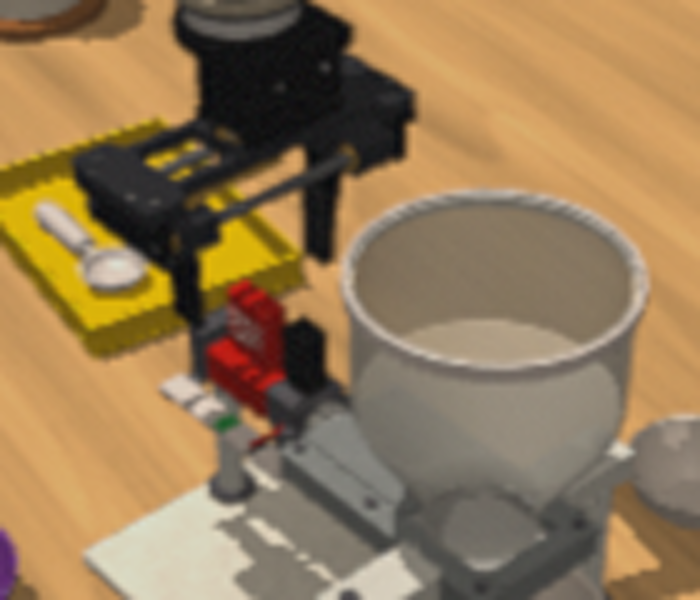

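The open fingers straddle the lock: near finger tip at about (187,318), far one at (318,258), with the red tab (255,320) between them in line. I'll descend and close.

```bash
python3 -m crank '[[0,0,1.5,0,0,0,0],[0,0,1.5,0,0,0,0],[0,0,1.2,0,0,0,0],[0,0,0,0,0,0,0]]' 30
python3 -m crank '[[0,0,0,0,0,0,1],[0,0,0,0,0,0,1],[0,0,0,0,0,0,1],[0,0,0,0,0,0,1],[0,0,0,0,0,0,1]]' 30
python3 -m crank '[[0,0,0,0,0,0,1]]'
```

```text
time: 4.4
position: [0.5939, 0.0371, 0.2258]
tool_rot: [0.664, 0.748, -0.001, -0.001]
ft_force: [0.3, -0.7, -0.3]
grip_width: 0.0871
grip_force: 0.0
time: 5.03
position: [0.5948, 0.037, 0.2274]
tool_rot: [0.664, 0.748, 0.0, 0.0]
ft_force: [0.5, -0.0, -0.0]
grip_width: 0.045
grip_force: 0.0
time: 5.15
position: [0.5947, 0.037, 0.2273]
tool_rot: [0.664, 0.748, 0.0, 0.0]
ft_force: [0.7, 0.6, 0.6]
grip_width: 0.0351
grip_force: 0.0
```

```bash
python3 -m crank '[[0,0,0,0,0,0,1],[0,0,0,0,0,0,1],[0,0,0,0,0,0,1],[0,0,0,0,0,0,1]]' 30
python3 -m crank '[[0,0,-0.5,0,0,0,1],[0,0,-0.5,0,0,0,1],[0,0,-1,0,0,0,1],[0,0,-1,0,0,0,1]]'
python3 -m crank '[[0,0,-2,0,0,0,1],[0,0,-3,0,0,0,1],[0,0,-3,0,0,0,1],[0,0,0,0,0,0,1]]'
```

```text
time: 5.65
position: [0.5945, 0.037, 0.2272]
tool_rot: [0.664, 0.748, -0.0, -0.0]
ft_force: [-0.1, 0.1, 0.7]
grip_width: 0.0178
grip_force: 30.0
time: 6.15
position: [0.5957, 0.0369, 0.2594]
tool_rot: [0.664, 0.748, 0.001, 0.001]
ft_force: [0.9, -0.0, -0.4]
grip_width: 0.0178
grip_force: 30.0
time: 6.65
position: [0.5965, 0.0369, 0.3417]
tool_rot: [0.664, 0.748, 0.003, 0.004]
ft_force: [0.4, 0.5, -1.4]
grip_width: 0.018
grip_force: 30.0
```

```bash
python3 -m crank '[[-2,-1,0,0,0,0,1],[-3.6,-1.83,0,0,0,0,1],[-3.6,-1.83,0,0,0,0,1],[-3.6,-1.83,0,0,0,0,1],[-3.6,-1.83,0,0,0,0,1]]' > /dev/null
python3 -m crank '[[-3.6,-1.83,0,0,0,0,1],[-3.6,-1.83,0,0,0,0,1],[-3.6,-1.83,0,0,0,0,1],[-3.6,-1.83,0,0,0,0,1],[-1.65,-0.86,0,0,0,0,1]]'
python3 -m crank '[[0,0,3,0,0,0,1],[0,0,4,0,0,0,1],[0,0,4,0,0,0,1],[0,0,4,0,0,0,1],[0,0,2,0,0,0,1]]' > /dev/null
python3 -m crank '[[0,0,0,0,0,0,1],[0,0,0,0,0,0,1]]'
python3 - <<'E'
from h import *
im=cams.camera("scene")[:,:,::-1];cv2.imwrite("pics/n2.png",cv2.resize(im[90:210,150:290],None,fx=5,fy=5,interpolation=cv2.INTER_CUBIC))
E
```

```text
time: 7.9
position: [0.4686, -0.3064, 0.3369]
tool_rot: [0.665, 0.747, 0.0, -0.0]
ft_force: [0.6, -0.9, -0.9]
grip_width: 0.0181
grip_force: 30.0
time: 8.78
position: [0.47, -0.3048, 0.168]
tool_rot: [0.664, 0.748, 0.0, 0.001]
ft_force: [-0.3, -0.5, -0.6]
grip_width: 0.0178
grip_force: 30.0
```

View pics/n2.png

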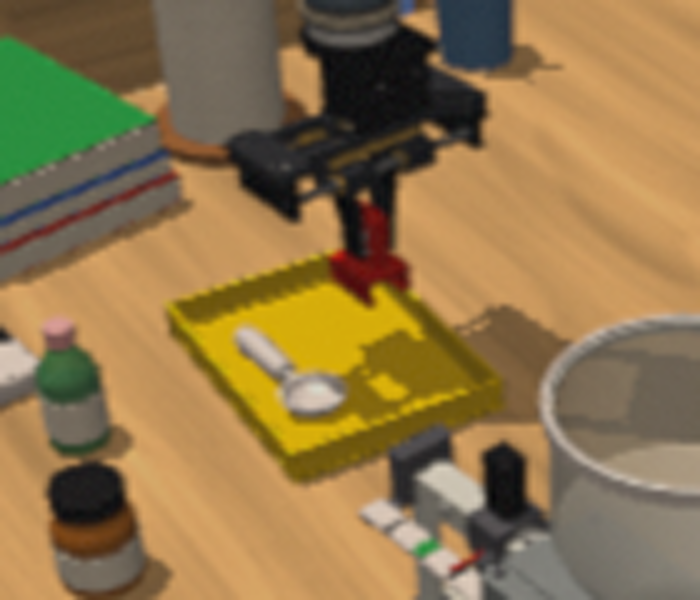

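The lock hangs upright in the fingers at (370,260), above the tray's free half and clear of the scoop at (310,390). I'll lower it gently.

```bash
python3 -m crank '[[0,0,2,0,0,0,1],[0,0,2,0,0,0,1],[0,0,1,0,0,0,1],[0,0,0,0,0,0,1]]'
python3 -m crank '[[0,0,0.3,0,0,0,1],[0,0,0,0,0,0,1]]'
python3 -m crank '[[0,0,0.2,0,0,0,1],[0,0,0,0,0,0,1]]'
```

```text
time: 9.32
position: [0.4695, -0.3048, 0.1175]
tool_rot: [0.664, 0.748, 0.0, 0.0]
ft_force: [-0.4, -0.6, -0.3]
grip_width: 0.0179
grip_force: 30.0
time: 9.57
position: [0.4696, -0.305, 0.1147]
tool_rot: [0.664, 0.748, -0.0, 0.0]
ft_force: [0.2, 0.4, -0.8]
grip_width: 0.0179
grip_force: 30.0
time: 9.82
position: [0.4694, -0.3048, 0.1123]
tool_rot: [0.664, 0.748, 0.0, -0.0]
ft_force: [-0.3, 0.0, -0.4]
grip_width: 0.0179
grip_force: 30.0
```

```bash
python3 -m crank '[[0,0,0.15,0,0,0,1],[0,0,0,0,0,0,1]]'
python3 -m crank '[[0,0,0.15,0,0,0,1],[0,0,0,0,0,0,1]]'
```

```text
time: 10.07
position: [0.4694, -0.3048, 0.1121]
tool_rot: [0.664, 0.748, -0.0, 0.0]
ft_force: [-1.8, 1.9, 8.0]
grip_width: 0.0181
grip_force: 30.0
time: 10.32
position: [0.4694, -0.3049, 0.112]
tool_rot: [0.664, 0.748, -0.0, 0.0]
ft_force: [-2.5, 1.7, 18.2]
grip_width: 0.0178
grip_force: 30.0
```

```bash
python3 -m crank '[[0,0,-0.25,0,0,0,1],[0,0,0,0,0,0,0.5],[0,0,0,0,0,0,0.5],[0,0,0,0,0,0,0.5],[0,0,0,0,0,0,0.5]]'
python3 -m crank '[[0,0,0,0,0,0,0.5],[0,0,0,0,0,0,0.5],[0,0,0,0,0,0,0.5]]'
python3 -m crank '[[0,0,-2,0,0,0,0.5],[0,0,-3,0,0,0,0.5],[0,0,-5,0,0,0,0.5],[0,0,-5,0,0,0,0.5],[0,0,-5,0,0,0,0]]'
python3 -m crank '[[0,0,-3,0,0,0,0],[0,0,0,0,0,0,0]]'
python3 - <<'E'
from h import *
a=cams.camera("scene")[:,:,::-1];im=cams.camera("top")[:,:,::-1]
cv2.imwrite("pics/n3.png",np.hstack([cv2.resize(a[90:210,150:270],(560,560)),cv2.resize(im[180:280,320:440],(240,200)) if 0 else np.zeros((560,1,3),np.uint8)]))
m=mask(im,(0,150,70),(6,255,255))|mask(im,(174,150,70),(180,255,255));print(blobs(m))
E
```

```text
time: 10.95
position: [0.4694, -0.3047, 0.1114]
tool_rot: [0.664, 0.748, 0.0, -0.0]
ft_force: [-0.4, -0.4, -0.3]
grip_width: 0.0427
grip_force: 0.0
time: 11.32
position: [0.4694, -0.3048, 0.1118]
tool_rot: [0.664, 0.748, 0.0, -0.0]
ft_force: [0.4, 0.2, -0.1]
grip_width: 0.0439
grip_force: 0.0
time: 11.95
position: [0.4691, -0.3045, 0.3133]
tool_rot: [0.664, 0.748, -0.0, -0.0]
ft_force: [1.1, 0.0, -0.8]
grip_width: 0.048
grip_force: 0.0
time: 12.2
position: [0.4702, -0.3055, 0.3445]
tool_rot: [0.664, 0.748, -0.0, 0.003]
ft_force: [-0.4, 0.1, 0.5]
grip_width: 0.0659
grip_force: 0.0
[([477, 164, 7, 4, 11], [479.5, 165.5]), ([372, 236, 23, 15, 238], [383.2, 243.0])]
```

View pics/n3.png

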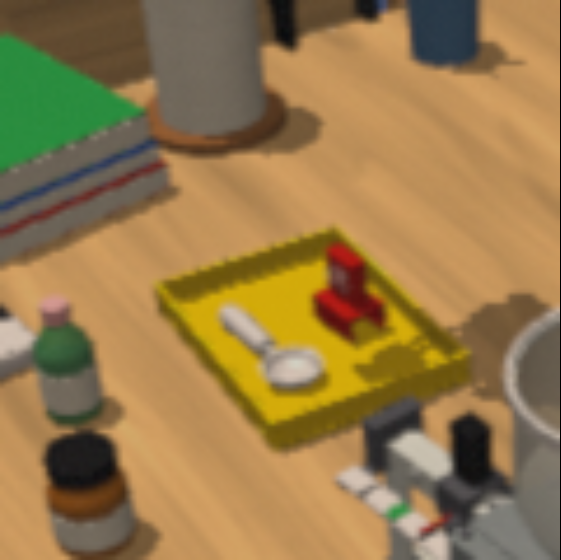

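The lock stands upright in the tray at (345,295), let go, with the scoop undisturbed. Next is the gate grip.

```bash
python3 -m crank '[[2,0.9,0,0,0,0,0],[3.7,1.65,0,0,0,0,0],[3.7,1.65,0,0,0,0,0],[3.7,1.65,0,0,0,0,0],[3.7,1.65,0,0,0,0,0]]' > /dev/null
python3 -m crank '[[3.7,1.65,0,0,0,0,0],[3.7,1.65,0,0,0,0,0],[3.7,1.65,0,0,0,0,0],[3.7,1.65,0,0,0,0,0],[3.7,1.65,0,0,0,0,0]]' > /dev/null
python3 -m crank '[[1.7,0.75,0,0,0,0,0],[0,0,0,0,0,0,0],[0,0,0,0,0,0,0]]'
```

```text
time: 13.92
position: [0.5888, 0.0814, 0.3413]
tool_rot: [0.664, 0.748, -0.001, -0.0]
ft_force: [0.6, -0.6, 0.3]
grip_width: 0.0868
grip_force: 0.0
```

Now down to z 0.228, with a check partway.

```bash
python3 -m crank '[[0,0,3,0,0,0,0],[0,0,3,0,0,0,0],[0,0,2,0,0,0,0],[0,0,0,0,0,0,0]]'
python3 - <<'E'
from h import *
im=cams.camera("scene")[:,:,::-1];cv2.imwrite("pics/n4.png",cv2.resize(im[115:235,190:330],None,fx=5,fy=5,interpolation=cv2.INTER_CUBIC))
E
```

```text
time: 14.42
position: [0.5881, 0.0807, 0.2602]
tool_rot: [0.665, 0.747, -0.002, -0.002]
ft_force: [0.7, 0.3, 0.9]
grip_width: 0.087
grip_force: 0.0
```

View pics/n4.png

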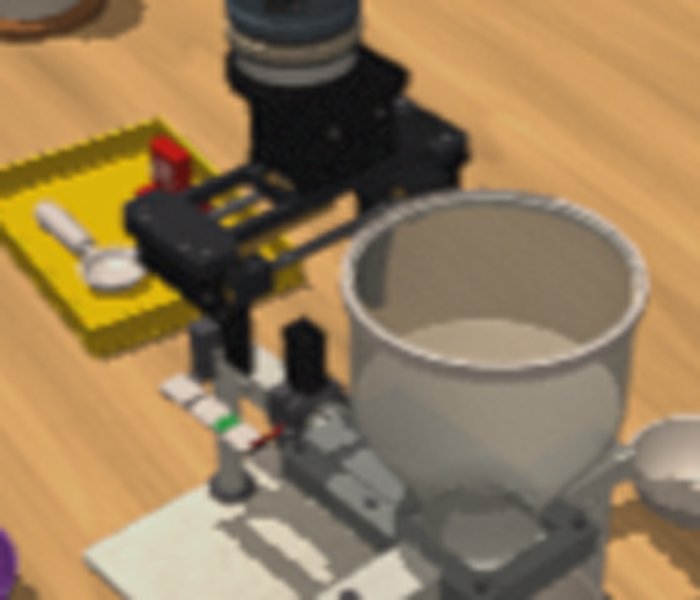

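The gripper hangs clear of the hopper rim, with the near fingertip at (237,365) and the black grip at (303,350) between the fingers. The gate is shut, with the pointer at (270,437). I'll go down and close.

```bash
python3 -m crank '[[0,0,1.5,0,0,0,0],[0,0,1.5,0,0,0,0],[0,0,0.3,0,0,0,0],[0,0,0,0,0,0,0]]' 40
python3 -m crank '[[0,0,0,0,0,0,1],[0,0,0,0,0,0,1],[0,0,0,0,0,0,1],[0,0,0,0,0,0,1],[0,0,0,0,0,0,1]]' 40
python3 -m crank '[[0,0,0,0,0,0,1],[0,0,0,0,0,0,1],[0,0,0,0,0,0,1],[0,0,0,0,0,0,1],[0,0,0,0,0,0,1]]'
```

```text
time: 14.98
position: [0.5892, 0.0823, 0.2284]
tool_rot: [0.664, 0.748, -0.0, -0.0]
ft_force: [-0.4, -0.4, 0.9]
grip_width: 0.087
grip_force: 0.0
time: 15.6
position: [0.5893, 0.0822, 0.2288]
tool_rot: [0.664, 0.748, 0.0, 0.0]
ft_force: [0.1, 1.0, -0.2]
grip_width: 0.0451
grip_force: 0.0
time: 16.23
position: [0.5877, 0.082, 0.2286]
tool_rot: [0.663, 0.748, -0.002, -0.001]
ft_force: [-5.2, -2.2, 3.0]
grip_width: 0.0195
grip_force: 40.0
```

```bash
python3 -m crank '[[-0.4,-0.1,0,0,0,0,1],[-0.4,0,0,0,0,0,1],[-0.4,0,0,0,0,0,1],[-0.4,0,0,0,0,0,1],[0,0,0,0,0,0,1]]' 50
python3 -m crank '[[-0.4,0,0,0,0,0,1],[-0.4,0,0,0,0,0,1],[-0.4,0,0,0,0,0,1],[0,0,0,0,0,0,1],[0,0,0,0,0,0,1]]'
python3 - <<'E'
from h import *
im=cams.camera("scene")[:,:,::-1];a=cams.camera("top")[:,:,::-1]
cv2.imwrite("pics/n5.png",np.hstack([cv2.resize(im[170:220,215:265],(500,500),interpolation=cv2.INTER_CUBIC),cv2.resize(a[165:215,225:255],(300,500),interpolation=cv2.INTER_CUBIC)]))
E
```

```text
time: 16.85
position: [0.5894, 0.0681, 0.2286]
tool_rot: [0.664, 0.748, 0.001, -0.002]
ft_force: [-3.6, 6.8, 2.5]
grip_width: 0.0197
grip_force: 50.0
time: 17.48
position: [0.5908, 0.0571, 0.2286]
tool_rot: [0.664, 0.748, 0.001, -0.002]
ft_force: [-2.0, 8.4, 2.0]
grip_width: 0.0197
grip_force: 50.0
```

View pics/n5.png

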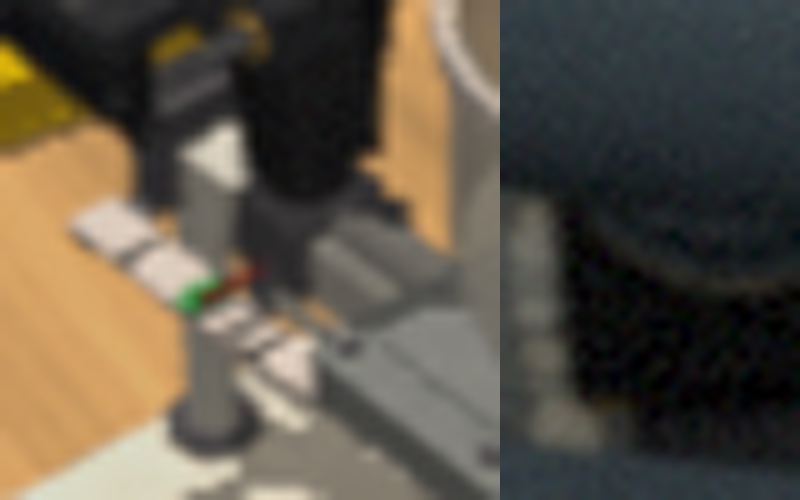

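The red pointer now lies at the hopper-side edge of the green band (tip about (205,298)). Travel is about 25 mm by TCP displacement, and the 8.5 N pull agrees with that. It needs about 4.5 mm more.

```bash
python3 -m crank '[[-0.2,0,0,0,0,0,1],[-0.3,0,0,0,0,0,1],[0,0,0,0,0,0,1],[0,0,0,0,0,0,1],[0,0,0,0,0,0,1]]'
python3 -m crank '[[0,0,0,0,0,0,1],[0,0,0,0,0,0,1],[0,0,0,0,0,0,1]]'
python3 - <<'E'
from h import *
im=cams.camera("scene")[:,:,::-1]
cv2.imwrite("pics/n6.png",cv2.resize(im[180:220,215:265],(800,600),interpolation=cv2.INTER_CUBIC))
E
```

```text
time: 18.2
position: [0.5914, 0.0524, 0.2286]
tool_rot: [0.664, 0.748, 0.002, -0.003]
ft_force: [-2.6, 10.1, 2.4]
grip_width: 0.0194
grip_force: 50.0
time: 18.58
position: [0.5914, 0.0525, 0.2286]
tool_rot: [0.664, 0.748, 0.002, -0.003]
ft_force: [-2.8, 8.0, 2.7]
grip_width: 0.0197
grip_force: 50.0
```

View pics/n6.png

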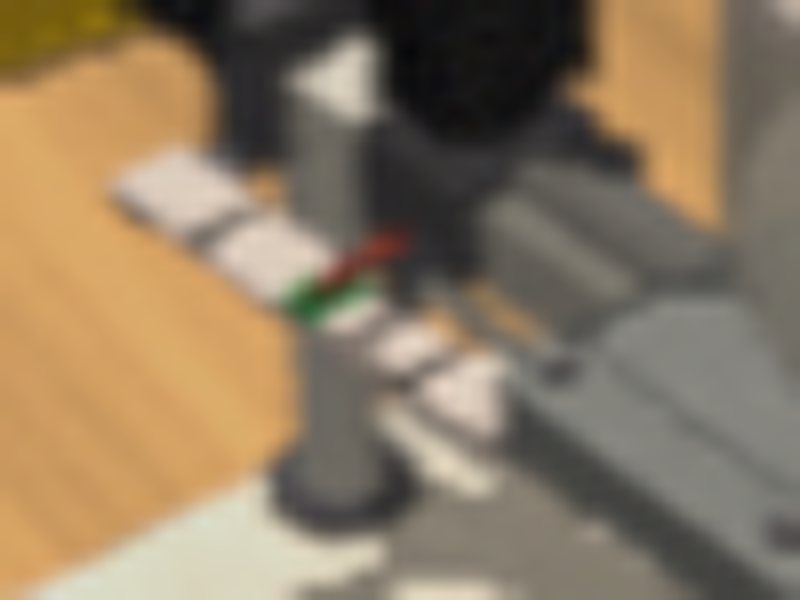

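The red pointer (tip about (320,285)) sits over the green band (330,290). TCP travel is about 30 mm and steady, with roughly the expected spring pull, so I'm handing in.

```bash
python3 -c "
from rig import ticket
print(ticket.hand_in())"
```

```text
the job is handed in; nothing more can be done
None
```

The lock stands upright and let go in the yellow tray, the gate is held at about 30 mm with its pointer over the green band, and the job is handed in; no verdict was returned.

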